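# Get the block plane out of the strut-lid tool chest for lapping

## Task

Lift the tool chest's lid by its bar handle past its balance point, let go and let the struts hold it fully open. Then take the block plane out of the chest and set it gently down on its sole on the abrasive sheet of the framed sanding board, lengthways along the board with the whole sole on the sheet and none of it on the wooden frame. Leave the chest open and the other tools where they are.

Things in the scene. Friction and masses are not known exactly. Their poses are not given: they have to be found in the camera images.
- chest: Wooden tool chest, fixed; 220 deep (its x) x 360 wide (y) mm, body 85 high plus 30 mm lid; walls and floor 12 mm, low central divider (top 57 mm above bench) along x. Origin: centre of underside. Front (handle) faces its -x; lid hinged on its +x wall. Struts run within 16 mm of the side walls. The plane lies in one of the two bays, roughly along the chest's x, a sanding block in the other.
- lid (a joint): Lid angle in rad: 0 closed, 1.48 the stop (nearly upright). Gas struts carry part of its weight: lifting the handle takes 1 to 3 N. Below the balance point (somewhere from 0.35 to 0.6) a let-go lid sinks shut; beyond it the struts swing it up by themselves to the stop within 3 s and hold it.
- lid_handle (a point): Centre of the lid's bar handle: round steel bar 12 mm thick, 120 mm between its two posts, along the chest's y, 45 mm in front of the front face of lid and chest, 100 mm above the bench when closed. Turns with the lid (its frame is the lid's: x to the hinge, y along the bar), 265 mm ahead of the hinge line and 15 mm above the lid's underside.
- lid_hinge (a point): Middle of the lid's hinge line, 85 mm above the bench at the top of the chest's far wall; the axis is the chest's y. The lid's underside lies in the plane of the hinge line.
- plane_center (a point): Block plane, a steel hand plane 150 x 48 x 48 mm, 0.55 to 0.75 kg, with a round wooden knob at its toe and a sloping iron. Point: its centre, 24 mm above the sole; x along its length to the toe, z up. Over the middle 90 mm its flat parallel cheeks are 36 mm high: grip there, across the 48 mm width. Starts inside the closed chest.
- plane_toe (a point): Middle of the front edge of the plane's sole, 75 mm ahead of its centre.
- plane_heel (a point): Middle of the rear edge of the plane's sole, 75 mm behind its centre.
- board: Sanding board fixed on the bench: a flat block 330 (its x) x 230 (its y) x 32 mm high with a grey abrasive sheet 280 x 180 mm in the middle, flush in a light wooden frame 25 mm wide. Origin: centre of the underside.
- sheet_center (a point): Centre of the abrasive sheet, on its surface, 32 mm above the bench; x along the board's long side (280 mm of sheet), y across (180 mm).
- sanding_block: Bystander: sanding block 110 x 60 x 34 mm of cork and wood in the chest's other bay.
- hammer: Bystander: hammer, 260 mm long, up to about 35 mm high, lying on the bench roughly along y, between robot and chest.
- offcut: Bystander: wooden block 80 x 55 x 45 mm on the bench, front left.
- chisel: Bystander: chisel with wooden handle, 230 mm, on the bench, front right.
- clamp: Bystander: bar clamp 200 mm long at the left.
- brush: Bystander: brush 200 mm long at the right.

How it is judged:
On the way, in this order (a step that is already met when the one before it is completed fails the run):
1. the lid stands open beyond 1.35 rad on its struts, with the robot clear of the chest (value of joint lid above 1.35 rad and contact force between each of the fingers, the arm and chest below 0.2 N), for 0.2 s.
2. the plane is lifted out over the chest's wall (height (world z) of plane_center above 0.1 m), for 0.1 s.
At the end, for the whole second after the job is handed in: The lid stands open beyond 1.35 rad on its struts; the plane rests, let go and still, upright on its sole (within 0.06 rad) on the abrasive sheet, either way round, its length within 15 degrees of the board's long side and its whole sole on the sheet (2 mm tolerance at the edge) (value of joint lid above 1.35 rad and angle between plane_center's own z axis and vertical below 0.06 rad and z of plane_center in the frame of sheet_center between 0.019 and 0.028 m and x of plane_toe in the frame of sheet_center between -0.142 and 0.142 m and x of plane_heel in the frame of sheet_center between -0.142 and 0.142 m and y of plane_toe in the frame of sheet_center between -0.068 and 0.068 m and y of plane_heel in the frame of sheet_center between -0.068 and 0.068 m and angle between the x axis of plane_center and the x axis of sheet_center, either way round below 0.26 rad and linear speed of plane below 0.02 m/s); the robot touches nothing.
It fails at once if the plane is slammed on the board (over 80 N) or dropped on it (faster than 0.3 m/s in the last 25 mm above the sheet) (contact force between plane and board above 80 N or (horizontal distance between plane_center and sheet_center below 0.12 m and z of plane_center in the frame of sheet_center between 0.023 and 0.049 m and linear speed of plane above 0.3 m/s)).
It fails at once if another tool is moved by more than 30 mm (distance of any of sanding_block, hammer, offcut, chisel, clamp, brush from where it was at the start of the episode above 0.03 m).
It also fails if it takes over 72 s, if anything falls off the work surface, if the arm or the gripper's body presses on something with over 40 N, if the wrist force passes 120 N, or if a joint passes its speed limit or range.

## Robot

A 7-joint arm with a two-finger parallel gripper is mounted at the origin on the work surface. World frame = base frame: x ahead of the robot, y to its left, z up, the work surface at z = 0. Lengths are in m, angles in rad, forces in N, time in s.
With the tool pointing down it reaches from about 0.425 to 0.95 m from the base axis. Payload 16.7 kg.
Tool frame: the origin (TCP) lies between the finger pads; the fingertips stand 8 mm ahead of it and the grasp point (between the pads) lies 11 mm behind it; z points along the fingers, y is the direction in which the jaws open and shut (so a half turn about z gives the same grasp; the last joint's range is limited). The gripper opens to 94 mm and grips with 3 to 60 N. Pads are 16 mm wide; open, the fingers measure 119 mm over their backs; the gripper's body (75 mm by 177 mm) begins 78 mm behind the grasp point.
Start: joints at [-1.399, 0.426, 0.074, 1.606, -0.034, 1.111, -0.067], TCP at [0.213, 0.641, 0.213] pointing down, gripper open.
Joint ranges: [-2.85, 2.85], [-0.5, 2.14], [-1.23, 1.37], [0.21, 2.46], [-1.02, 4.16], [0.16, 2.05], [-2.73, 2.73]. Speed limits (rad/s): [1.89, 1.89, 2.39, 2.39, 3.01, 3.01, 3.01].

## Interface

Orientations are given as a unit quaternion [w, x, y, z].
In Python, from plant import move_to, line_to, set_joints, gripper_to, hold, ik, capture, PlanningError, job_done, read_time_s, read_qpos, read_dq, read_tau, read_tcp_pos, read_tool_rot, read_wrist_force, read_torque, read_width gives the robot as it stands. Calls block until the motion is done:
- move_to(position, orientation): joint-space move of the TCP to a pose.
- line_to(position, rotation=None, vel=0.15, stop_force=None): straight line of the TCP; rotation=None keeps the orientation; vel is the mean speed in m/s. With stop_force (N) it stops when the force on the tool has changed by that much, and returns True; else False.
- set_joints(angles): joint-space move.
- gripper_to(opening, f_grip=None): finger opening in m; f_grip is the grip in N (None keeps the last); returns when the fingers have stopped.
- hold(seconds).
- ik(position, orientation): joint angles nearest the present ones, or None.
- capture(name): name is "scene" or "top"; returns a dict with "color" (480x640x3 uint8, red, green, blue), "depth" (480x640 float32, m along the optical axis (not along the pixel's ray), 0 where there is no reading), "K" (3x3 intrinsics, pixels), "view" (4x4, takes a point from world to camera coordinates). Camera axes: x right, y up, looking along -z (the intrinsics and any distortion apply to the point x, -y, -z); pixel columns grow to the right and rows downward; lengths in m; the calibration is good to about 2 mm. A picture is of the moment at which its call begins.
A pose or a line that the arm cannot do raises PlanningError and nothing moves.
- job_done(): hands the job in, once; it reports no verdict.
Readings, each from a call of its own:
- read_time_s(): time.
- read_qpos(): joint angles.
- read_dq(): joint speeds.
- read_tau(): joint torques, N m.
- read_tcp_pos(): TCP position.
- read_tool_rot(): TCP orientation.
- read_wrist_force(): force on the tool from outside, world axes, zero at the start.
- read_torque(): the same for the moment, N m.
- read_width(): finger opening in m.
Only numpy, scipy, OpenCV 4.12 (cv2) and the standard library are available. Lean on these libraries where they do the work, as an engineer would, in place of code of your own. Each camera call takes 0.05 s, during which the arm holds its last target.

## Working session

There is one attempt and no reset: what is moved stays moved. The work goes in short steps, each a Python script; the robot and the scene stay as the last script left them, time stands still between calls to the robot, and variables do not carry over. Pictures are saved under pics/ and viewed, and the job is handed in when it is done.

```bash
ls; mkdir -p pics; cat > h.py <<'E'
import numpy as np, cv2
from plant import *
def snap(cam,name):
    c=capture(cam); cv2.imwrite(f'pics/{name}.png',c['color'][:,:,::-1]); np.savez(f'pics/{name}.npz',**c); return c
def load(name): return dict(np.load(f'pics/{name}.npz'))
def world(c,u,v,z=None):
    K=c['K'];V=c['view'];Vi=np.linalg.inv(V)
    ray=np.array([(u-K[0,2])/K[0,0],-(v-K[1,2])/K[1,1],-1.])
    if z is None:
        d=c['depth'][int(round(v)),int(round(u))]
        return Vi[:3,:3]@(ray*d)+Vi[:3,3]
    r=Vi[:3,:3]@ray;o=Vi[:3,3]
    return o+r*(z-o[2])/r[2]
def cloud(c):
    K=c['K'];Vi=np.linalg.inv(c['view']);d=c['depth']
    v,u=np.mgrid[:d.shape[0],:d.shape[1]]
    P=np.stack([(u-K[0,2])/K[0,0]*d,-(v-K[1,2])/K[1,1]*d,-d],-1)
    return P@Vi[:3,:3].T+Vi[:3,3]
def crop(name,x0,y0,x1,y1,s,out):
    im=cv2.imread(f'pics/{name}.png')[y0:y1,x0:x1]
    cv2.imwrite(f'pics/{out}.png',cv2.resize(im,None,fx=s,fy=s,interpolation=cv2.INTER_CUBIC))
E
python3 - <<'E'
from h import *
for n in('scene','top'):
    c=snap(n,n+'0'); print(c['K'],c['view'])
print(read_time_s(),read_tool_rot(),read_width())
E
```

```text
pics
[[497.12638435   0.         318.55702526]
 [  0.         497.12638435 246.56134951]
 [  0.           0.           1.        ]] [[-0.05068423  0.99866718  0.00974572  0.01826594]
 [-0.61319902 -0.03882038  0.78897398  0.25895376]
 [ 0.78830075  0.03401247  0.61434931 -1.87770726]
 [ 0.          0.          0.          1.        ]]
[[475.21568992   0.         322.23142349]
 [  0.         475.21568992 235.60867407]
 [  0.           0.           1.        ]] [[ 3.56533095e-04 -9.99981993e-01 -5.99050024e-03  1.25836879e-02]
 [ 9.90772182e-01 -4.58699516e-04  1.35536983e-01 -5.50437753e-01]
 [-1.35537290e-01 -5.98354441e-03  9.90754177e-01 -1.45546477e+00]
 [ 0.00000000e+00  0.00000000e+00  0.00000000e+00  1.00000000e+00]]
0.1 [-3.29347077e-05  1.59732195e-01  9.87160234e-01 -5.44659144e-04] 0.09418665043077781
```

View pics/scene0.png

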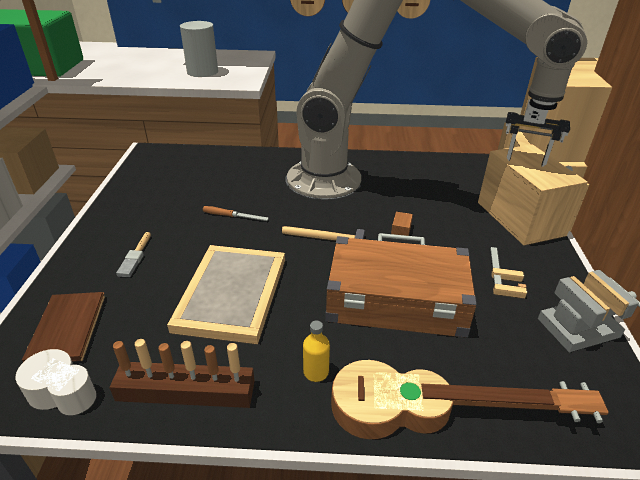

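View pics/top0.png

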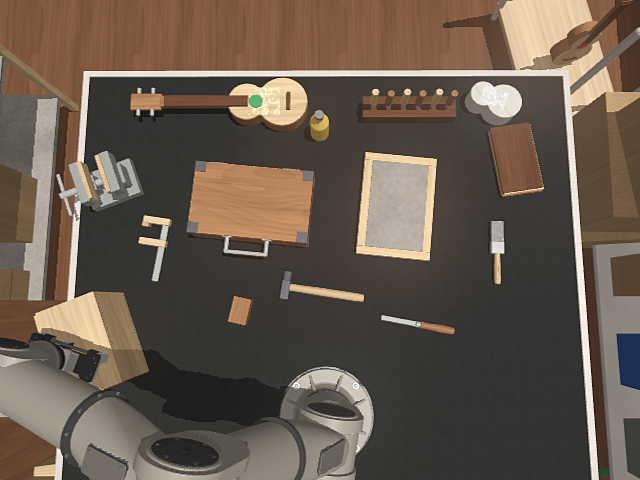

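The top view shows the chest (lid corners about (203,162), (313,170), (308,246), (188,234)) with its handle at (246,246). The board is at (397,206) with its long side running up the image. The hammer is at (320,290) and the gripper is at far left, above a wooden stand.

```bash
python3 - <<'E'
from h import *
crop('top0',175,150,325,260,5,'c1'); crop('top0',345,140,450,270,4.5,'c2')
E
```

```text
(no output)
```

View pics/c1.png

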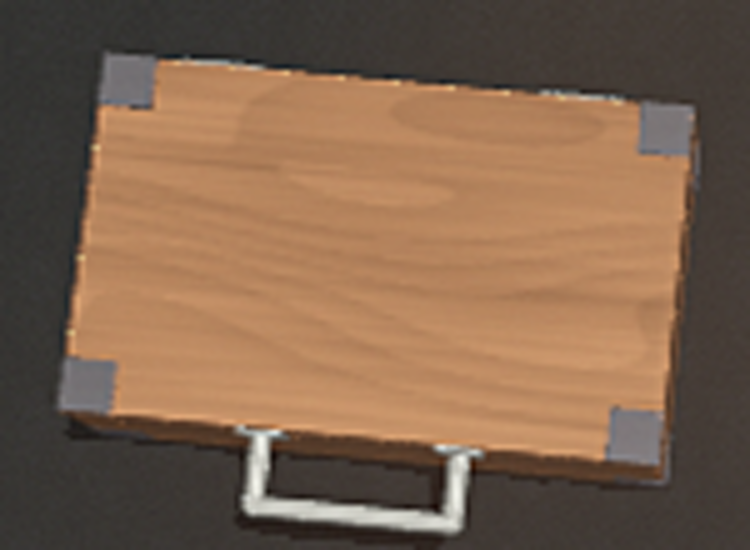

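View pics/c2.png

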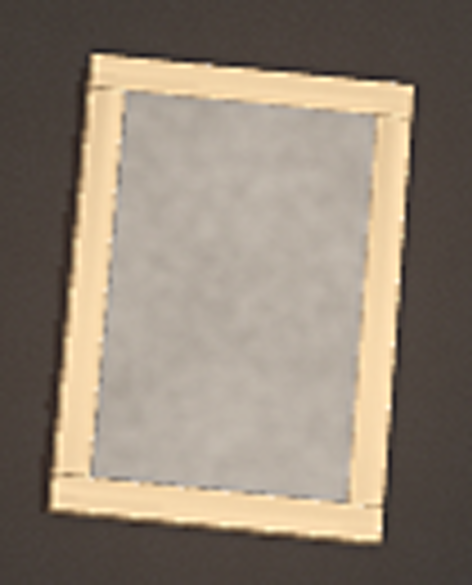

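```bash
python3 - <<'E'
from h import *
np.set_printoptions(precision=4,suppress=True)
c=load('top0')
f=lambda a,s,o,z: np.array([world(c,x/s+o[0]-0.0,y/s+o[1],z) for x,y in a])
L=f([(104,53),(694,105),(663,465),(60,410)],5,(175,150),.115)
print(L,L.mean(0),[np.linalg.norm(L[i]-L[i-1]) for i in range(4)])
Hh=f([(252,507),(456,524)],5,(175,150),.103);print('handle',Hh,Hh.mean(0))
B=f([(92,53),(414,86),(383,543),(50,512)],4.5,(345,140),.032)
print(B,B.mean(0),[np.linalg.norm(B[i]-B[i-1]) for i in range(4)])
S=f([(123,90),(377,115),(349,502),(91,475)],4.5,(345,140),.032)
print(S,S.mean(0))
for Q in(L,S):
  e1=Q[1]-Q[0]+Q[2]-Q[3]; print('angle of -y axis',np.degrees(np.arctan2(e1[0],-e1[1])))
  e1=Q[0]-Q[3]+Q[1]-Q[2]; print('angle x axis',np.degrees(np.arctan2(e1[1],e1[0])))
print(world(c,250,203),world(c,397,206))
P=cloud(c)
for (x,y) in[(240,310),(320,292),(287,285),(155,260)]: print(P[y,x])
E
```

```text
[[0.7708 0.3975 0.115 ]
 [0.7377 0.0377 0.115 ]
 [0.5177 0.0556 0.115 ]
 [0.5509 0.4158 0.115 ]] [0.6443 0.2267 0.115 ] [np.float64(0.22062022491019043), np.float64(0.3612956930135929), np.float64(0.22071808579334426), np.float64(0.36178322675813646)]
handle [[0.4939 0.3019 0.103 ]
 [0.4837 0.1796 0.103 ]] [0.4888 0.2408 0.103 ]
[[ 0.8244 -0.1269  0.032 ]
 [ 0.7996 -0.3568  0.032 ]
 [ 0.472  -0.3247  0.032 ]
 [ 0.4936 -0.0937  0.032 ]] [ 0.6474 -0.2255  0.032 ] [np.float64(0.3324082083249775), np.float64(0.23129356896894335), np.float64(0.32921374087072647), np.float64(0.23208335890615758)]
[[ 0.797  -0.1487  0.032 ]
 [ 0.7783 -0.3298  0.032 ]
 [ 0.5006 -0.302   0.032 ]
 [ 0.5196 -0.1225  0.032 ]] [ 0.6488 -0.2257  0.032 ]
angle of -y axis -5.259045140398574
angle x axis -4.6932852388672135
angle of -y axis -5.967228683591317
angle x axis -5.55721929310723
[0.6392 0.2296 0.1139] [ 0.6464 -0.2252  0.0303]
[0.3196 0.2636 0.0492]
[0.3748 0.0196 0.0216]
[0.3963 0.1225 0.027 ]
[0.4769 0.5488 0.0002]
```

```bash
cat >> h.py <<'E'
from scipy.spatial.transform import Rotation as R
np.set_printoptions(precision=4,suppress=True)
YC=np.radians(-5.0); CX=np.array([np.cos(YC),np.sin(YC),0]); CY=np.array([-np.sin(YC),np.cos(YC),0])
CH=np.array([.6443,.2267,0.])
def down(psi):
    """tool down, jaw axis y at heading psi"""
    y=np.array([np.cos(psi),np.sin(psi),0]);z=np.array([0,0,-1.]);x=np.cross(y,z)
    q=R.from_matrix(np.stack([x,y,z],1)).as_quat(); return np.array([q[3],q[0],q[1],q[2]])
def best(p,psi):
    o=[]
    for s in(0,np.pi):
        q=down(psi+s);j=ik(p,q)
        if j is not None:o.append((np.abs(np.array(j)-read_qpos()).max(),j,q))
    o.sort(key=lambda t:t[0]); return o
def bar(th):
    return CH+CX*(.11-.265*np.cos(th)+.015*np.sin(th))+np.array([0,0,.085+.265*np.sin(th)+.015*np.cos(th)])
E
python3 - <<'E'
from h import *
print(bar(0),bar(.8))
for p in(bar(0)+[0,0,.15],bar(0)-[0,0,.011],bar(.8)):
  for o in best(p,YC): print(p,o[0],np.array(o[1]),o[2])
E
```

```text
[0.4899 0.2402 0.1   ] [0.5807 0.2323 0.2855]
[0.4899 0.2402 0.25  ] 0.48755524978606457 [-1.0578  0.1946  0.5614  1.88   -0.1158  1.099  -0.5394] [0.     0.7373 0.6756 0.    ]
[0.4899 0.2402 0.25  ] 2.558739425038914 [-0.6228  0.1818  0.0559  1.8566 -0.0113  1.1035  2.4916] [ 0.     -0.6756  0.7373  0.    ]
[0.4899 0.2402 0.089 ] 0.4572668314055285 [-1.0015  0.4105  0.5311  2.0314 -0.2937  0.773  -0.3815] [0.     0.7373 0.6756 0.    ]
[0.4899 0.2402 0.089 ] 2.5124476939895573 [-0.5132  0.3687 -0.0735  2.003   0.038   0.7712  2.4453] [ 0.     -0.6756  0.7373  0.    ]
[0.5807 0.2323 0.2855] 0.531398659074467 [-0.9503  0.3267  0.6053  1.663  -0.1962  1.2132 -0.3881] [0.     0.7373 0.6756 0.    ]
[0.5807 0.2323 0.2855] 2.6558253286549807 [-0.5348  0.291   0.0649  1.6383 -0.0199  1.2129  2.5887] [ 0.     -0.6756  0.7373  0.    ]
```

```bash
python3 - <<'E'
from h import *
line_to(read_tcp_pos()+np.array([0,0,.12]),vel=.25)
q=[0,.7373,.6756,0]; q=down(YC) if abs(down(YC)[1]*.7373+down(YC)[2]*.6756)>.99 else down(YC+np.pi)
move_to(bar(0)+[0,0,.12],q)
gripper_to(.044,20)
print(read_tcp_pos(),read_width(),read_time_s())
print(line_to(bar(0)-[0,0,.009],vel=.12,stop_force=5), read_tcp_pos(),read_wrist_force())
snap('top','t1');snap('scene','s1');crop('s1',320,140,520,290,4,'s1c')
E
```

```text
[0.4899 0.2402 0.22  ] 0.04373579044002725 3.4417
False [0.4903 0.2404 0.0916] [-0.2192  0.1564 -0.0952]
```

View pics/s1c.png

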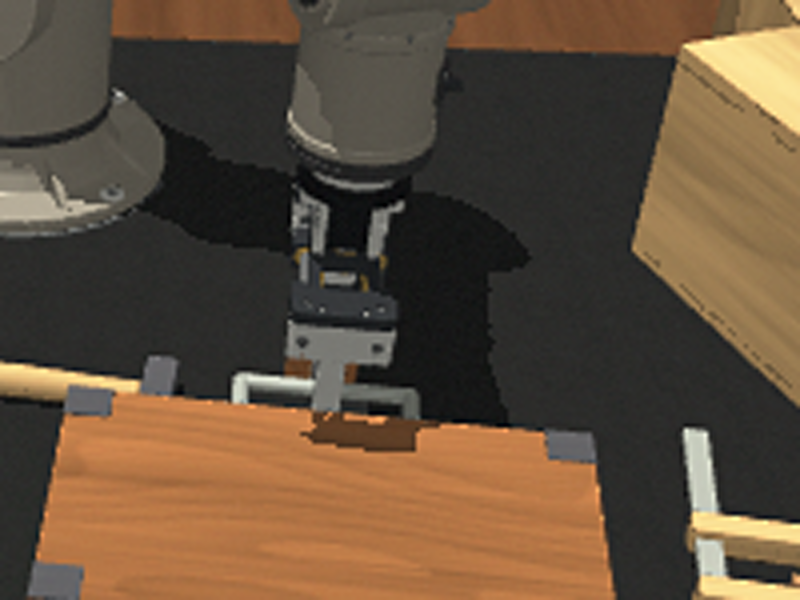

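The inner finger (crop 327,385) is between the bar and the lid's front, between the posts. I'll grip and lift along the arc.

```bash
python3 - <<'E'
from h import *
gripper_to(0.0,20); print(read_width(),read_wrist_force())
off=read_tcp_pos()-bar(0); print(off)
for th in np.arange(.1,.81,.1):
    line_to(bar(th)+off,vel=.1)
    print(round(th,2),read_width(),read_wrist_force())
print(read_time_s())
snap('scene','s2');crop('s2',280,80,540,350,2.5,'s2c')
E
```

```text
0.011354311066485562 [ 3.3776  0.1536 -1.9567]
[ 0.0003 -0.     -0.0089]
0.1 0.01127595268591885 [ 1.9092 -1.0938 -2.3082]
0.2 0.011304042655023517 [ 0.4688 -2.0593 -1.8755]
0.3 0.01124982892024715 [-0.8893 -3.3829 -1.2423]
0.4 0.010967919928812164 [-5.3823 -4.7435  1.0772]
0.5 0.011185567905216454 [-9.426  -5.1424  4.4705]
0.6 0.011044397718395896 [-13.2395  -7.0352   9.6017]
0.7 0.011481788320766113 [-17.9142  -6.9221  16.1255]
0.8 0.011359410873060907 [-17.5765  -5.4247  19.9033]
8.7083
```

View pics/s2c.png

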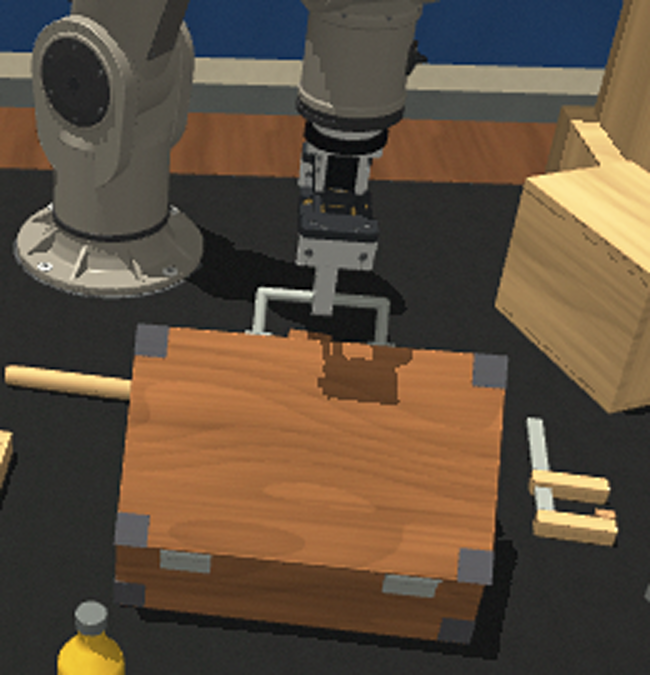

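The lid is up at about 0.8 rad, still gripped, with a moderate radial load. Next I let go and retreat upward.

```bash
python3 - <<'E'
from h import *
gripper_to(0.042)
p=read_tcp_pos()
line_to(p+np.array([0,0,.07]),vel=.35)
line_to(p+np.array([-.03,0,.14])-CX*.05,vel=.3)
hold(2.0)
print(read_wrist_force(),read_time_s())
snap('scene','s3');snap('top','t3')
E
```

```text
[-0.0093 -0.7658 -0.0111] 12.2667
```

View pics/s3.png

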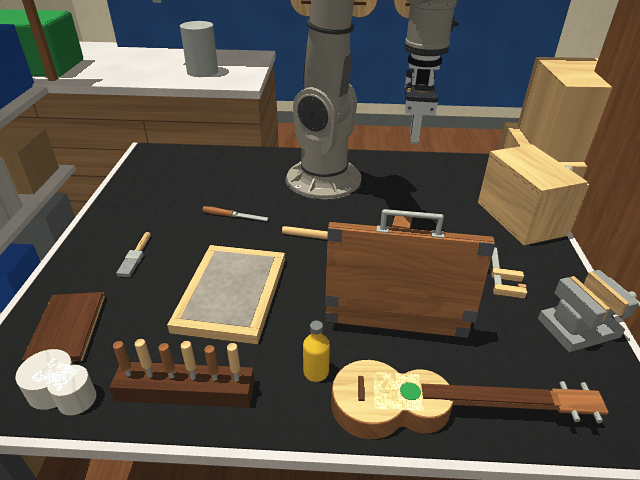

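View pics/t3.png

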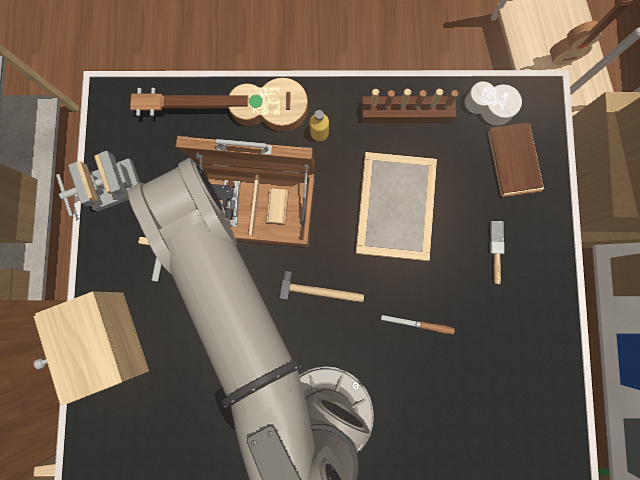

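The lid stands at its stop. The sanding block is at (276,206) in the right bay, so the plane is in the left bay and mostly hidden by the arm. I'll move the arm aside for a clear top view.

```bash
python3 - <<'E'
from h import *
p=[.50,-.10,.36]
o=best(p,YC+np.pi/2)
for a in o: print(a[0],np.array(a[1]))
pg=CH+CY*.087+[0,0,.3]
print(read_qpos())
for s in (0,np.pi):
  j=ik(pg-[0,0,.27],down(YC+np.pi/2+s)); print('grasp',np.array(j) if j is not None else j)
move_to(p,o[0][2])
snap('top','t4');crop('t4',170,130,330,255,5,'t4c');print(read_time_s())
E
```

```text
0.9666099248284994 [-0.8161  0.0215  0.9239  1.8068 -0.0177  1.3219 -1.546 ]
2.1721122622445597 [-0.7526  0.0226  0.8576  1.8049 -0.0176  1.322   1.5927]
[-1.0642  0.1048  0.5673  1.6113 -0.0567  1.442  -0.5794]
grasp [-0.7335  0.7043  0.2901  1.6239 -0.2491  0.8499  1.14  ]
grasp [-0.9596  0.7894  0.6481  1.6392 -0.5732  0.9112 -1.7511]
13.7083
```

View pics/t4c.png

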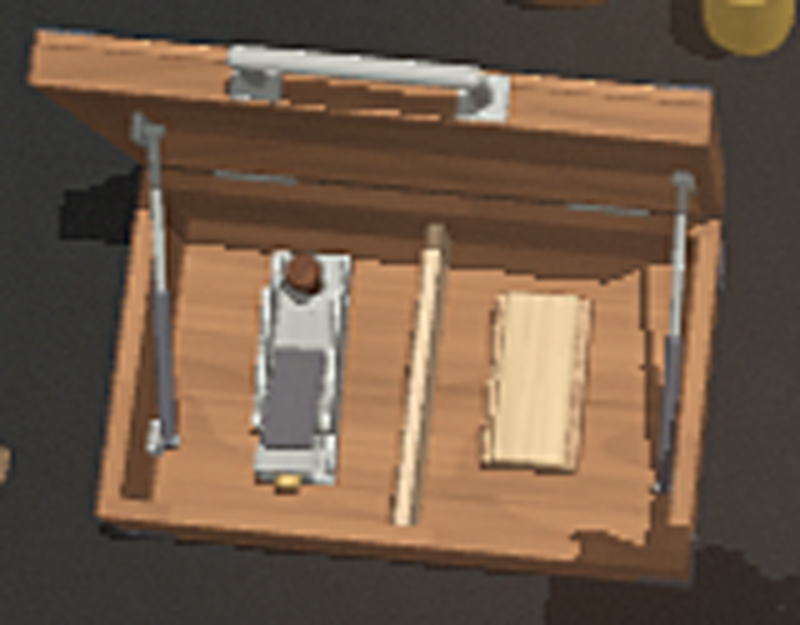

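The plane is in the left bay at about crop (303,370), toe and knob facing the lid at (303,272). The left strut runs from (148,125) to (165,440) along the side wall. I'll measure the plane from the depth cloud.

```bash
python3 - <<'E'
from h import *
c=load('t4');P=cloud(c);D=P-CH;lx=D@CX;ly=D@CY;z=P[...,2]
m=(abs(lx)<.095)&(ly>.015)&(ly<.145)&(z>.022)&(z<.075)
mk=m.astype(np.uint8); n,lab,st,cen=cv2.connectedComponentsWithStats(mk)
i=1+np.argmax(st[1:,4]);m=lab==i
print(st[i],n)
for lo,hi in((.022,.03),(.03,.042),(.042,.05),(.05,.08)):
    s=m&(z>lo)&(z<hi)
    if s.sum()>5: print(lo,s.sum(),lx[s].min(),lx[s].max(),np.percentile(ly[s],[1,50,99]))
for a in np.arange(-.08,.09,.01):
    s=m&(abs(lx-a)<.005)
    if s.sum()>3: print(round(a,3),s.sum(),'ly',ly[s].min(),ly[s].max(),'z',np.percentile(z[s],[10,50,90]))
r=cv2.minAreaRect(np.stack([lx[m],ly[m]],1).astype(np.float32)*1000);print(r)
f=lambda x,y,zz:(lambda w:((w-CH)@CX,(w-CH)@CY))(world(c,x/5+170,y/5+130,zz))
# cheek top edges
for (x,y) in((258,400),(270,300),(330,400),(343,300)): print(f(x,y,.048))
for (x,y) in((255,481),(333,484),(350,256),(272,252)): print(f(x,y,.022))
k=(z>.05)&(z<.4)&(abs(ly)<.2)&(ly>.1)&(abs(lx)<.1)
print('strut');
for a in np.arange(-.1,.1,.02):
    s=k&(abs(lx-a)<.01)&(ly<.166)
    if s.sum()>2: print(round(a,2),s.sum(),ly[s].min(),ly[s].max(),z[s].min(),z[s].max())
E
```

```text
[221 180  19  48 656] 9
0.022 101 -0.06274277716248092 0.08159386220884812 [0.0552 0.0797 0.1034]
0.03 124 -0.07395844485281342 0.07807107641913978 [0.0543 0.074  0.1051]
0.042 164 -0.07391332098967017 0.0718360281898819 [0.0545 0.0765 0.1043]
0.05 267 -0.07241549984396459 0.07137077512403583 [0.0557 0.0782 0.1034]
-0.07 24 ly 0.060753705166630055 0.09520357974921081 z [0.0414 0.051  0.0603]
-0.06 44 ly 0.05430708322377252 0.09542895294608944 z [0.0369 0.0578 0.0622]
-0.05 44 ly 0.05425022915361847 0.09388558426997716 z [0.0491 0.0578 0.0632]
-0.04 48 ly 0.05347298478499041 0.10123815001446222 z [0.0326 0.0563 0.0611]
-0.03 52 ly 0.054121398881191426 0.10212528331535801 z [0.046  0.0532 0.0582]
-0.02 50 ly 0.05406970905872892 0.1044138571752584 z [0.0441 0.0509 0.0554]
-0.01 48 ly 0.05532393934088863 0.10140448176901878 z [0.0385 0.0478 0.0535]
-0.0 47 ly 0.055755980997586004 0.10263606460734392 z [0.0411 0.0454 0.0488]
0.01 50 ly 0.054783669221751895 0.10352081326365037 z [0.0356 0.0438 0.0506]
0.02 50 ly 0.05504506372830112 0.10431497225695703 z [0.0291 0.0346 0.0497]
0.03 42 ly 0.
[... 1004 characters left out ...]
779766513946355))
(np.float64(0.07916391644876017), np.float64(0.10932921117811292))
strut
-0.1 29 0.1010174551772049 0.16570069449539185 0.0805005835659447 0.09069055184675645
-0.02 18 0.10122867562830984 0.16269193954554145 0.05038243797576625 0.06344559867631983
0.0 27 0.10020064252428912 0.16564873589601822 0.050956604009077866 0.07467917667729251
0.02 33 0.1002799961002263 0.16439263419543274 0.050211175935426455 0.09437930840604314
0.04 23 0.10072046037604897 0.16424458854075324 0.0513975043472632 0.10358508354443763
0.06 14 0.15686437899586508 0.1618920759429893 0.0990936323598437 0.114931055570753
0.08 17 0.15560385312974914 0.16240580899872745 0.11427035292863774 0.13048690668332918
```

Plane centre in the chest frame is about (0.0045, 0.0795), turned +1.7° from the chest's x. Its extent of roughly 150 x 49 mm agrees with the given size. The strut stays clear of the fingers, and I'll grip 10 mm heelwards to keep the gripper's body away from it.

```bash
python3 - <<'E'
from h import *
psi=YC+np.radians(1.7)+np.pi/2
g=CH+CX*(-.0055)+CY*.079
o=best(g+[0,0,.27],psi); q=o[0][2]; print(o[0][0],g)
move_to(g+[0,0,.27],q); gripper_to(.075)
print(line_to(g+[0,0,.08],vel=.2,stop_force=6))
print(line_to(g+[0,0,.031],vel=.06,stop_force=5),read_tcp_pos(),read_wrist_force())
gripper_to(.03,45); hold(.3)
print(read_width(),read_wrist_force(),read_time_s())
line_to(read_tcp_pos()+np.array([0,0,.03]),vel=.06)
print(read_width(),read_wrist_force(),read_torque())
snap('scene','s5');snap('top','t5');crop('t5',170,130,330,255,5,'t5c')
E
```

```text
0.49647596719967557 [0.6457 0.3059 0.    ]
False
False [0.646  0.3059 0.0314] [-0.1198 -0.1261 -0.4612]
0.04771582052727368 [-2.3527 -2.9079  6.1266] 18.925
0.047405295049259576 [-0.2902  0.1007 -7.0911] [-0.0322  0.2511 -0.0345]
```

View pics/t5c.png

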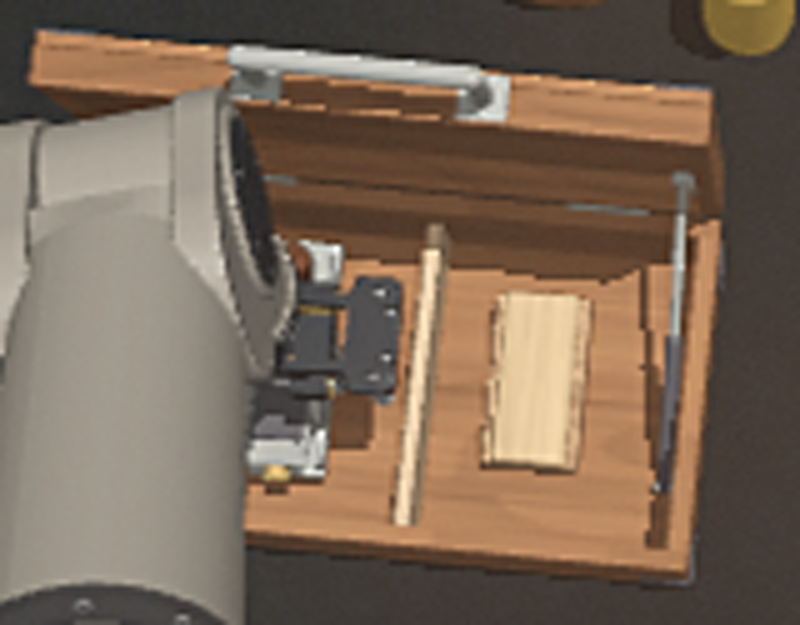

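View pics/s5.png

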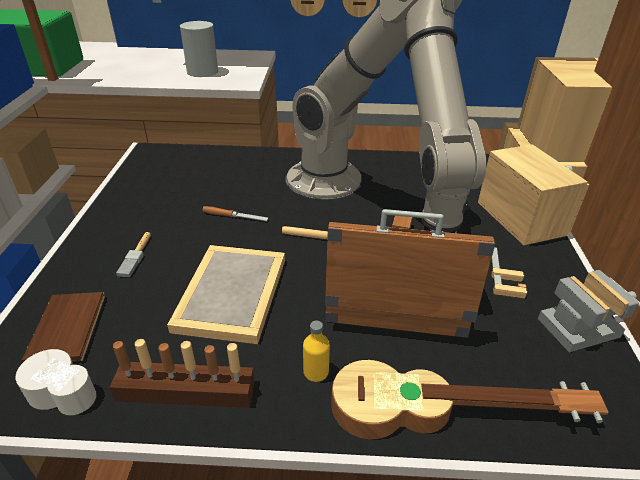

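The plane is in hand, with about 7 N of weight and a width of 47.4 mm. I'll carry it over to the board.

```bash
python3 - <<'E'
from h import *
p=read_tcp_pos(); p[2]=.31
line_to(p,vel=.15); print(read_width(),read_torque())
p=p+[-.04,0,0]; line_to(p,vel=.15)
b=np.radians(-5.7); bx=np.array([np.cos(b),np.sin(b),0])
t=np.array([.6483,-.2256,0])-bx*.010
qs=[down(b+np.pi/2+s) for s in(0,np.pi)]; cur=read_tool_rot(); q=max(qs,key=lambda a:abs(a@cur))
r=lambda z:t+np.array([0,0,z])
try: line_to(r(.31),q,vel=.2)
except PlanningError as e: print(e); move_to(r(.31),q)
line_to(r(.13),vel=.15)
print(read_tcp_pos(),read_width(),read_wrist_force(),read_torque(),read_time_s())
snap('top','t6');snap('scene','s6');crop('t6',330,130,460,270,4.2,'t6c');crop('s6',150,150,310,350,3,'s6c')
E
```

```text
0.04764295200001298 [ 0.0155  0.1875 -0.0122]
[ 0.6388 -0.2249  0.1309] 0.04766249963100015 [ 0.2088 -0.0192 -6.0348] [ 0.0083  0.2246 -0.0083] 26.0583
```

View pics/t6c.png

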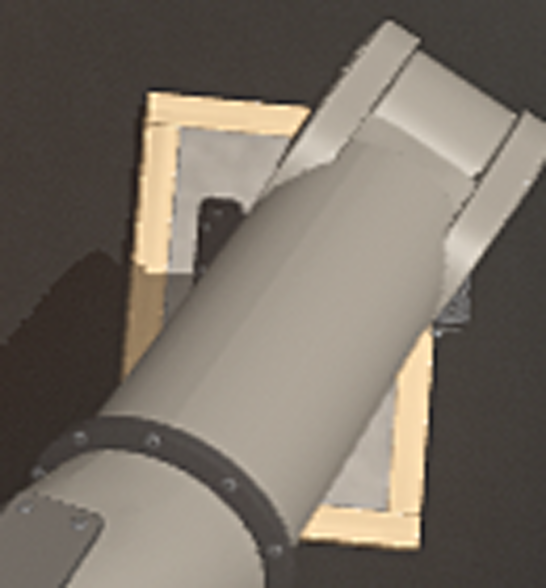

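View pics/s6c.png

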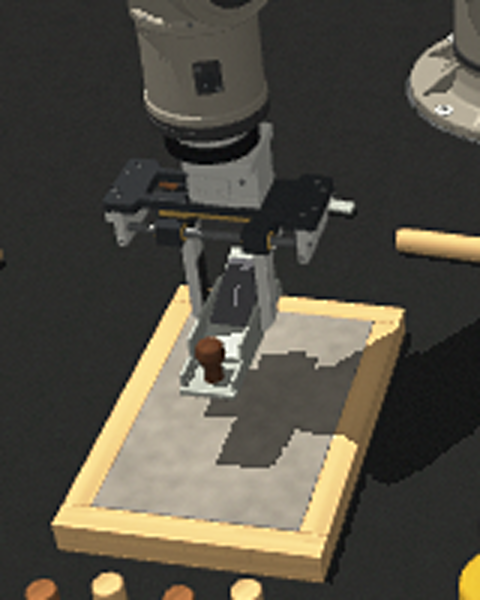

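The plane hangs level and aligned above the sheet, with its toe at crop (210,390). I'll lower it gently.

```bash
python3 - <<'E'
from h import *
p=read_tcp_pos(); 
q=p.copy(); q[2]=.065; print(line_to(q,vel=.07,stop_force=5),read_tcp_pos(),read_wrist_force())
q[2]=.046; print(line_to(q,vel=.015,stop_force=3),read_tcp_pos(),read_wrist_force())
hold(.3); print(read_wrist_force(),read_torque(),read_tcp_pos(),read_time_s())
snap('scene','s7');crop('s7',150,150,310,350,3,'s7c')
E
```

```text
False [ 0.6391 -0.2249  0.0655] [-0.6698 -0.493  -5.7893]
True [ 0.6388 -0.2247  0.0511] [-0.1807  0.93    7.5201]
[-1.1345  0.6783  6.9814] [0.2478 0.2095 0.0943] [ 0.6388 -0.2247  0.0511] 28.4167
```

View pics/s7c.png

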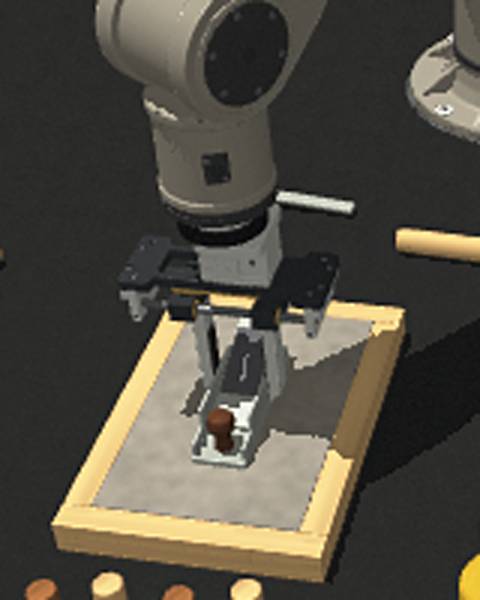

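Contact came at TCP z = 0.0511, against a predicted 0.0514, so the sole is down flat. I'll release, retreat and check.

```bash
python3 - <<'E'
from h import *
gripper_to(.085); hold(.2)
p=read_tcp_pos(); line_to(p+np.array([0,0,.2]),vel=.12)
move_to([.48,.05,.38],read_tool_rot()); hold(.5)
print(read_time_s(),read_wrist_force())
snap('top','t8');snap('scene','s8');crop('t8',345,140,450,270,4.5,'t8c')
c=load('t8');P=cloud(c)
b=np.radians(-5.7);bx=np.array([np.cos(b),np.sin(b),0]);by=np.array([-np.sin(b),np.cos(b),0])
D=P-[.6483,-.2256,.032];lx=D@bx;ly=D@by;z=D[...,2]
m=(abs(lx)<.14)&(abs(ly)<.09)&(z>.007)&(z<.08)
print(m.sum(),np.percentile(lx[m],[0,1,99,100]),np.percentile(ly[m],[0,1,99,100]),z[m].max())
print(cv2.minAreaRect(np.stack([lx[m],ly[m]],1).astype(np.float32)*1000))
for a in np.arange(-.07,.09,.02):
    s=m&(abs(lx-a)<.01); print(round(a,2),ly[s].min(),ly[s].max(),np.percentile(z[s],[50,90]))
E
```

```text
33.0167 [ 0.3463 -0.1746  0.9301]
775 [-0.1394 -0.1241  0.1164  0.1382] [-0.0889 -0.0721  0.0799  0.088 ] 0.05462132494593
((-1.558563232421875, 0.6821441650390625), (277.6725158691406, 174.32455444335938), 1.1404815912246704)
-0.07 -0.025524852663891703 0.0844526317407891 [0.0417 0.0487]
-0.05 -0.07203839238914346 0.0798396633328008 [0.0431 0.0491]
-0.03 -0.022423120454562056 0.06921970095503725 [0.0396 0.0449]
-0.01 -0.0843667832953148 0.08044991109715717 [0.0341 0.0389]
0.01 -0.037835343640424506 0.08802799562240175 [0.0279 0.0364]
0.03 -0.08477323631751088 0.07975705201624743 [0.016  0.0334]
0.05 -0.021205844269421844 0.02658943063779243 [0.0217 0.044 ]
0.07 -0.02716476895243124 0.0459585630775312 [0.0177 0.0434]
```

View pics/t8.png

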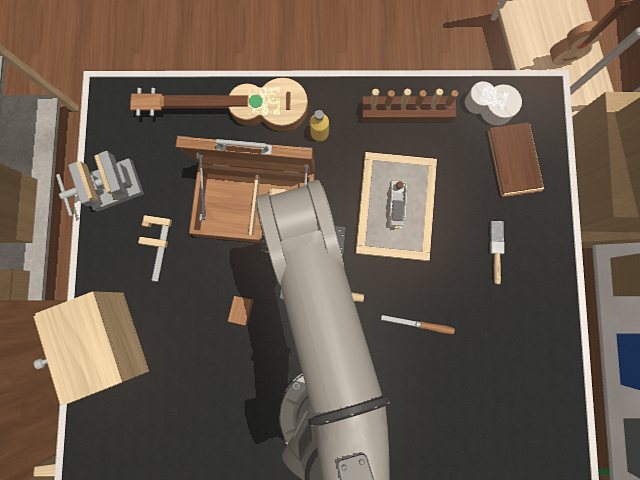

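View pics/s8.png

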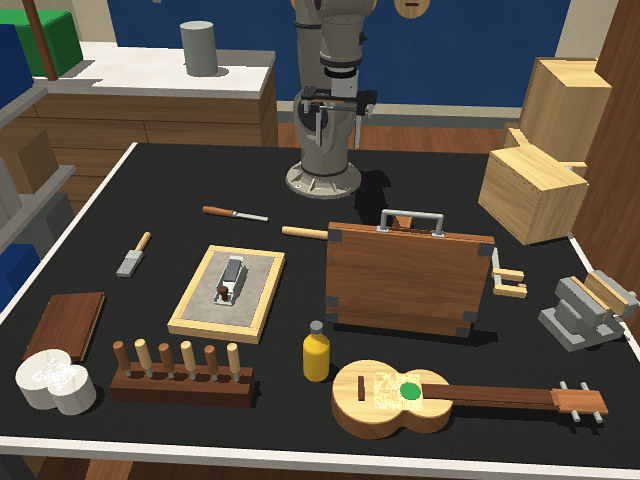

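View pics/t8c.png

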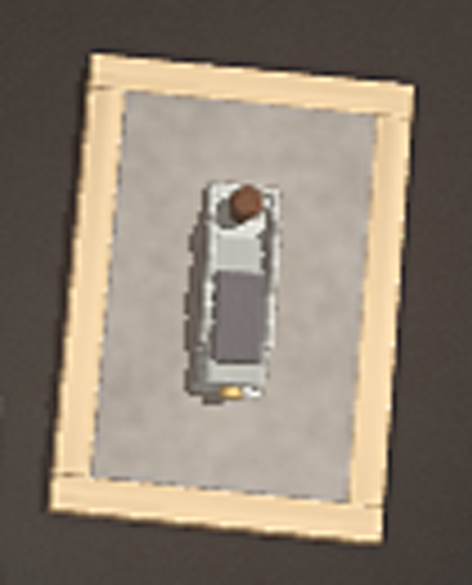

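The plane sits centred and lengthways on the sheet, spanning crop (190–280, 182–400), well inside the frame. The lid is open and the tools in view are unmoved, so I'm handing in.

```bash
python3 - <<'E'
from h import *
job_done(); print(read_time_s())
E
```

```text
the job is handed in; nothing more can be done
the job is handed in; nothing more can be done
```

The job is handed in: the lid stands open on its struts and the block plane rests on its sole on the abrasive sheet. I was given no verdict.

- **Lid:** I gripped the bar handle, lifted it along its arc to about 0.8 rad and let go. The struts swung it up, and the pictures show it near upright at its stop. I did not measure the angle itself.
- **Plane:** I gripped it across the cheeks, lifted it out of the left bay and set it down at about 15 mm/s. Contact came at TCP z = 0.0511 m, against 0.0514 m predicted for a flat sole, with only about 13 N of force change.
- **Last checks:** At about 33 s the top picture showed the plane near the centre of the sheet and lengthways, well clear of the frame. The hammer and sanding block were partly hidden by the arm in that view. The other tools looked unmoved, and the robot was clear of everything.
- **Disagreements:**
  - My final depth-cloud fit of the plane was spoiled by outliers from the sheet, so I relied on the picture and the contact height instead.
  - While opening the lid, the wrist force reached about 27 N, probably from a small mismatch in my arc. That is well below the 120 N wrist limit.

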